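Turn an agar plate lid-down on the plate turner

ROBOT

A 7-joint arm with a two-finger parallel gripper is mounted at the origin on a cart in front of the work surface, level with it; the furniture and walls round the work are solid. World frame = base frame: x ahead of the robot, y to its left, z up, the work surface at z = 0. Lengths are in m, angles in rad, forces in N, time in s.
With the tool pointing down it reaches from about 0.425 to 0.875 m from the base axis. Payload 4.7 kg.
Tool frame: the origin (TCP) lies at the very end of the fingers, on their centre line; the grasp point (between the pads) lies 19 mm behind it; z points along the fingers, y is the line along which they close (so a half turn about z gives the same grasp; the last joint's range is limited). The gripper opens to 87 mm and grips with 3 to 60 N. Pads are 19 mm wide; open, the fingers measure 117 mm over their backs; the gripper's body (75 mm by 190 mm) begins 51 mm behind the grasp point.
Start: joints at [-1.134, 0.321, -0.07, 1.45, 0.023, 1.371, -0.057], TCP at [0.267, 0.593, 0.223] pointing down, gripper open.
Joint ranges: [-2.86, 2.86], [-0.3, 2.09], [-1.38, 1.24], [0.06, 2.45], [-1.56, 4.7], [0.09, 2.05], [-2.69, 2.69]. Speed limits (rad/s): [2.57, 2.57, 3.14, 3.14, 3.14, 3.14, 3.14].

INTERFACE

Orientations are given as a rotation vector (axis times angle).
In Python, from cell import state, read_camera, camera_params, job_done gives the robot as it stands.
- The arm moves only by the tool apply_moves, never from a script. Its argument "moves" is a list of rows, each a list of 3 entries, a list of its own where there are three numbers: the shift along the tool's x, y, z in units of 25 mm (1.0 is 25 mm), then the turn, a rotation vector about the tool's x, y, z in units of 5 degrees (1.0 is 5 degrees), then the opening, from -1 (shut) to 1 (fully open), so that 0 is half open. A call has 1 to 10 rows; each row is the pose to reach, as a shift and turn from the pose commanded when the call began, along the tool's axes at that moment; what a row does not reach only later rows make up. A row lasts 1/10 s, in which the tool goes at most 50 mm and 8.59 degrees, less where a joint would pass 70% of its speed; a pose out of reach is approached as far as the arm can. A call with a gripper value outside its range is refused whole. The fingers move at their own pace and stop on an object; "squeeze" is the grip in N (left out, the last holds). Time passes only in rows, so rows that repeat a pose let the fingers close. It gives the time, the measured TCP pose, the force, the opening and the grip force at its end, in the units of the state.
- state(): the state, without advancing time (a new reading comes with each control period).
- read_camera(name): name is "side" or "top"; returns the picture (480x640x3 uint8, blue, green, red); there is no depth.
- camera_params(name): a dict with "K" (3x3 intrinsics, pixels), "rvec" (rotation vector, rad) and "tvec" (3), from world to camera coordinates, as OpenCV has them. Camera axes: x right, y down, z forward; pixel columns grow to the right and rows downward; lengths in m; the calibration is good to about 2 mm. A picture is of the moment at which its call begins. camera_params takes no time and is no camera call.
- job_done(): hands the job in; it is judged then, once.
The state is a dict: "t": time; "joints": joint angles; "dq": joint speeds; "effort": joint torques, N m; "position": TCP position; "eef_rot": TCP orientation; "contact_force": force on the tool from outside, world axes, zero at the start; "ft_torque": the same for the moment, N m; "width": finger opening in m; "finger_force": force on a finger pad.
Only numpy, scipy, OpenCV 4.12 (cv2) and the standard library are available. Lean on these libraries where they do the work, as an engineer would, in place of code of your own. Each camera call takes 0.05 s, during which the arm holds its last target. There are 200 camera calls.

TASK

The petri dish with the red agar that lies at the front of the bench has to go into the incubator lid down. Set it lid up inside the blue ring on the top deck of the white plate turner and let go of it; then push it gently along the deck over the front edge, so that it tips down the short ramp, turns over and comes to rest lid down on the blue landing slope. Leave the tan one beside it where it is.

Things in the scene. Friction and masses are not known exactly. Their poses are not given: they have to be found in the camera images.
- dish_red: Closed round petri dish with red/pink agar, 58 mm diameter, 15 mm high, about 30 g, rigid in one piece. Starts lid up on the bench. Origin: centre of its base (agar side) face; its z axis points from base to lid, so z up means lid up, z down means lid down. Can be gripped from above across its diameter.
- dish_tan: The same kind of petri dish with tan (beige) agar, also at the front of the bench, 110 to 200 mm from the red one; must stay where it is. Origin: centre of its base, z up. (Other dishes far back behind the tube rack are background.)
- turner: White fixed plate turner, a small chute 88 mm wide. Its x axis runs level along the chute, downhill; y across; origin on the bench below the deck's front edge. x = -110 to 0 mm: level deck. x = 0 to 11: steep ramp (78 degrees) from z = 92 down to 40 mm. x = 11 to 116: blue landing slope (18 degrees) down to z = 6, walls and end stop 26 mm high. Cheeks beside the ramp.
- turner_deck (a point): Centre of the blue ring (62 mm) on the deck's top face, z = 92 mm, 50 mm behind the front edge; axes as the turner's. Blue guides 7 mm high run along both sides of the deck, 78 mm apart inside; the back is open. So set the dish down with the fingers fore and aft of it (closing along the turner's x), between the guides.
- turner_edge (a point): Middle of the deck's front edge, on its top face; axes as the turner's. A dish slid slowly (about 50 mm/s) along +x tips by itself once its centre is past this edge, slides down the ramp, topples forward off its rim and lands lid down on the slope. Friction on the deck is about 0.6.
- turner_tray (a point): Point on the surface of the blue landing slope, on its centre line, 71 mm ahead of the deck's edge and 20.5 mm above the bench; axes as the turner's (level, not tilted with the slope). Mind the desk lamp's head, 0.53 m above the bench, from x = 0.56 m on, left of the turner (y above 0.03 m): lift no higher than needed.
Not all that is in view belongs to the job. What is shaped like the dish_red but green is not meant.

How it is judged:
By the outcome, as a careful person would: the job done as asked, in the order asked, and still so for the second after the job is handed in, with the robot touching nothing.
It also fails if it takes over 45 s, if anything falls off the work surface, if the arm or the gripper's body presses on something with over 40 N, if the wrist force passes 120 N, or if a joint passes its speed limit or range.

## Working session

There is one attempt and no reset: what is moved stays moved. The work goes in short steps, Python scripts to look and compute and a tool call to move; the robot and the scene stay as the last step left them, time stands still between calls to the robot, and variables do not carry over. Pictures are saved under pics/ and viewed, at most 10 in all, crops included, and the job is handed in when it is done.

Besides the shell and the picture viewer there is one more tool, called after "Request:" by a JSON object that holds its "name" and its "arguments". apply_moves: Moves the arm, as the interface text tells. Its arguments: {"type":"object","properties":{"moves":{"type":"array","items":{"type":"array"}},"squeeze":{"type":"number"}},"required":["moves"]}

```bash
mkdir -p pics; ls
python3 - <<'E'
from cell import *
import cv2
s=state();print(s)
for n in("side","top"):
    p=camera_params(n);print(n,p)
    cv2.imwrite(f"pics/{n}0.png",read_camera(n))
E
```

```text
pics
{'t': 0.0, 'joints': array([-1.13389646,  0.32180667, -0.07008101,  1.4516744 ,  0.02261801,
        1.37078716, -0.05693268]), 'dq': array([-0.0008811 , -0.00056863,  0.00033497, -0.00046543,  0.00017062,
        0.00057782, -0.00109295]), 'effort': array([ 8.22711245e-04, -4.91286671e+01, -4.03750464e-01, -3.12522984e+01,
       -6.41619391e-02,  4.36263671e-02,  1.68750671e-04]), 'position': array([0.26653288, 0.59223765, 0.22147239]), 'eef_rot': array([-6.59140729e-01, -3.07137801e+00,  2.93344200e-03]), 'contact_force': array([ 0.58785422, -0.13723319,  0.97044546]), 'ft_torque': array([-0.01658619,  0.05579464, -0.01708761]), 'finger_force': 0.0, 'width': 0.08709649402659073}
side {'K': array([[611.02208117,   0.        , 317.69026632],
       [  0.        , 611.02208117, 242.23288894],
       [  0.        ,   0.        ,   1.        ]]), 'rvec': array([ 0.61299904, -2.59689315,  1.20210358]), 'tvec': array([0.50147415, 0.11019738, 1.48493637])}
top {'K': array([[613.68443972,   0.        , 314.8580387 ],
       [  0.        , 613.68443972, 233.75304967],
       [  0.        ,   0.        ,   1.        ]]), 'rvec': array([ 2.19099908, -2.17353812,  0.08101611]), 'tvec': array([0.16143301, 0.51822075, 1.28246206])}
```

View pics/top0.png

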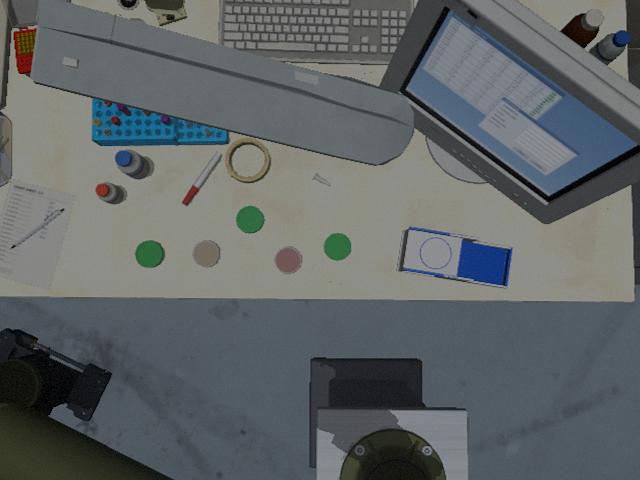

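View pics/side0.png

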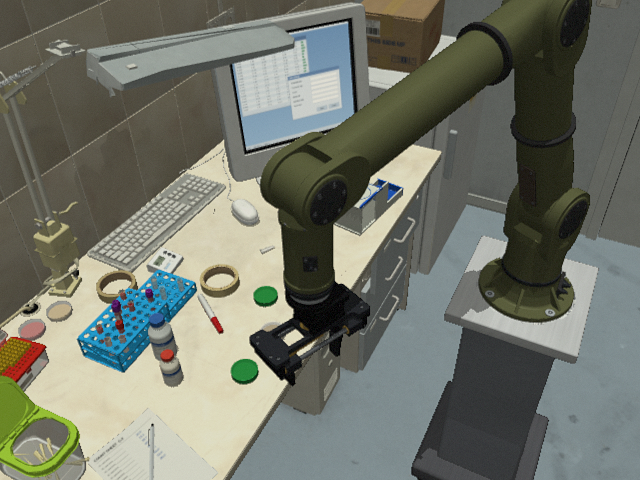

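Top view: the red candidates are the red/pink dish at (288,260), the tan one at (207,253), and green discs at (149,254), (250,219) and (337,246). The background red/pink dish is behind the rack (side view, 33,328). The one I want is (288,260). The turner's ring is at (436,253), and the blue slope is to its right.

```bash
cat > h.py <<'E'
import numpy as np,cv2
from cell import *
def ray(n,uv,z):
    p=camera_params(n);R=cv2.Rodrigues(p["rvec"])[0];t=p["tvec"]
    c=-R.T@t;d=R.T@np.append(cv2.undistortPoints(np.float32([[uv]]),p["K"],None)[0,0],1)
    return c+d*(z-c[2])/d[2]
def proj(n,X):
    p=camera_params(n);return cv2.projectPoints(np.float64([X]),p["rvec"],p["tvec"],p["K"],None)[0][0,0]
def blobs(m,amin=60):
    return [c for c in cv2.findContours(m.astype(np.uint8),cv2.RETR_EXTERNAL,cv2.CHAIN_APPROX_NONE)[0] if cv2.contourArea(c)>amin]
E
python3 - <<'E'
from h import *
im=cv2.imread("pics/top0.png");hsv=cv2.cvtColor(im,cv2.COLOR_BGR2HSV);H,S,V=cv2.split(hsv)
cv2.imwrite("pics/crop.png",np.vstack([cv2.resize(im[200:310,100:360],None,fx=2.7,fy=2.7),cv2.resize(im[215:300,390:524],(702,290),interpolation=cv2.INTER_CUBIC)])[:600])
print(hsv[260,288],hsv[253,207],hsv[253,470])
roi=np.zeros(H.shape,bool);roi[235:285,180:320]=1
for name,m in(("red",roi&((H>165)|(H<6))&(S>50)),("tan",roi&(H>6)&(H<25)&(V<190)&(S>30))):
    for c in blobs(m):
        (u,v),r=cv2.minEnclosingCircle(c);a=ray("top",(u,v),.015);b=ray("top",(u+r,v),.015)
        print(name,u,v,r,a,"rad",np.linalg.norm(a-b))
m=(H>105)&(H<125)&(S>120);m[:210]=0;m[:,:390]=0;m[295:]=0
for c in blobs(m,30):print(cv2.minAreaRect(c),cv2.contourArea(c))
E
```

```text
[  0  60 110] [ 20  47 114] [111 213 128]
red 287.45281982421875 259.9433898925781 11.728997230529785 [0.46105137 0.22330363 0.015     ] rad 0.024897324718168464
tan 205.73077392578125 253.5 11.96219253540039 [0.47334515 0.39709064 0.015     ] rad 0.0254191956844148
((423.0, 272.0000305175781), (40.76478958129883, 2.4544243812561035), 9.211027145385742) 51.5
((484.0675964355469, 262.5946044921875), (51.29248809814453, 37.647369384765625), 9.462321281433105) 1747.5
((429.1131591796875, 230.8021240234375), (40.60471725463867, 2.2409963607788086), 9.211027145385742) 50.5
```

View pics/crop.png

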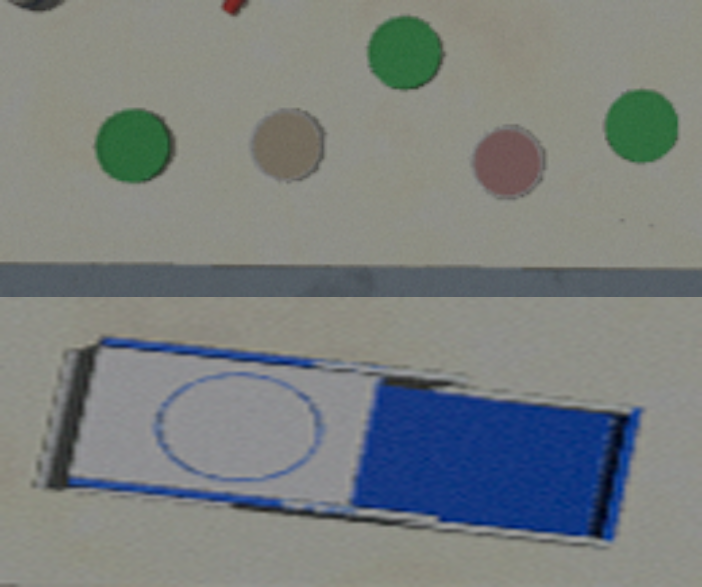

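The crop confirms the red/pink disc is a clear-rimmed dish and its neighbours are solid green discs or the tan dish. The ring is clear on the deck at about (436,253). Next I'll fit the turner.

Run:
```python
from h import *
im=cv2.imread("pics/top0.png");hsv=cv2.cvtColor(im,cv2.COLOR_BGR2HSV);H,S,V=cv2.split(hsv)
m=(H>100)&(H<130)&(S>35);roi=np.zeros(H.shape,bool);roi[233:272,415:457]=1
ys,xs=np.nonzero(m&roi)
k=np.hypot(xs-436,ys-253)<20;e=cv2.fitEllipse(np.float32(np.c_[xs[k],ys[k]]));print("ring",e,k.sum())
ring=ray("top",e[0],.092);print(ring,"dia",2*np.linalg.norm(ray("top",(e[0][0]+sum(e[1])/4,e[0][1]),.092)-ring))
# guides direction at z=.099
for c in blobs((H>105)&(H<125)&(S>120)&(np.indices(H.shape)[1]>390)&(np.indices(H.shape)[0]>215)&(np.indices(H.shape)[0]<295),30):
    (cx,cy),_,_=cv2.minAreaRect(c);vx,vy,x0,y0=cv2.fitLine(c,cv2.DIST_L2,0,.01,.01).ravel()
    a=ray("top",(cx-20*vx,cy-20*vy),.099);b=ray("top",(cx+20*vx,cy+20*vy),.099);d=b-a;print("dir",np.degrees(np.arctan2(d[1],d[0])),(a+b)/2)
    if cv2.contourArea(c)>500: box=cv2.boxPoints(cv2.minAreaRect(c));print(box.tolist())
s=state();R=cv2.Rodrigues(s["eef_rot"])[0];print(R.round(3))
# target frame
yaw=None
```

```text
ring ((435.1875305175781, 252.62307739257812), (31.019615173339844, 31.87442970275879), 5.257926940917969) 148
[ 0.47553548 -0.07532258  0.092     ] dia 0.06283447585549745
dir -98.95704325394746 [ 0.43658291 -0.04952704  0.099     ]
dir -103.52528426844987 [ 0.45619082 -0.17078419  0.099     ]
[[455.6756896972656, 276.9459533691406], [461.8648986816406, 239.81082153320312], [512.45947265625, 248.24325561523438], [506.2702941894531, 285.3783874511719]]
dir -98.9813182962888 [ 0.51862197 -0.06213533  0.099     ]
[[-0.912  0.41  -0.001]
 [ 0.41   0.912 -0.002]
 [-0.    -0.002 -1.   ]]
```

Request:
{"name": "apply_moves", "arguments": {"moves": [[[-2, -1.6, 0.5], [0, 0, -0.5], 1], [[-4, -3.1, 1], [0, 0, -1], 1], [[-6, -4.7, 2], [0, 0, -2], 1], [[-8, -6.2, 3], [0, 0, -3], 1], [[-10, -7.8, 4], [0, 0, -3], 1], [[-12, -9.4, 4.8], [0, 0, -3], 1], [[-13.15, -10.27, 4.8], [0, 0, -3], 1], [[-13.15, -10.27, 4.8], [0, 0, -3], 1], [[-13.15, -10.27, 4.8], [0, 0, -3], 1], [[-13.15, -10.27, 4.8], [0, 0, -3], 1]]}}

```text
t: 1.1
position: [0.4627, 0.2171, 0.101]
eef_rot: [-0.267, -3.129, 0.006]
contact_force: [-0.8, -0.0, 0.6]
width: 0.0871
finger_force: 0.0
```

```bash
cat > rel.py <<'E'
# usage: rel.py x y z -> shift in tool units from the present measured pose, turn (units) to closing along 81 deg
import sys
from h import *
s=state();R=cv2.Rodrigues(s["eef_rot"])[0];X=np.array([float(a) for a in sys.argv[1:4]])
W=np.array([[0.988,0.156,0],[.156,-.988,0],[0,0,-1]])*0
d=np.array([.156,.988,0]);z=np.array([0,0,-1.]);W=np.c_[np.cross(d,z),d,z]
print("t",s["t"],"pos",s["position"].round(4),"F",s["contact_force"].round(1),"w",s["width"],s["finger_force"])
print("shift",(R.T@(X-s["position"])/.025).round(2),"turn",(np.degrees(cv2.Rodrigues(R.T@W)[0].ravel())/5).round(2))
E
python3 rel.py .461 .2233 .004; python3 -c "
from h import *
cv2.imwrite('pics/a.png',read_camera('side')[150:480,150:520])"
```

```text
t 1.1 pos [0.4627 0.2171 0.101 ] F [-0.8 -0.   0.6] w 0.08712773439855606 0.0
shift [0.1  0.25 3.88] turn [-0.05 -0.01 -0.15]
```

View pics/a.png

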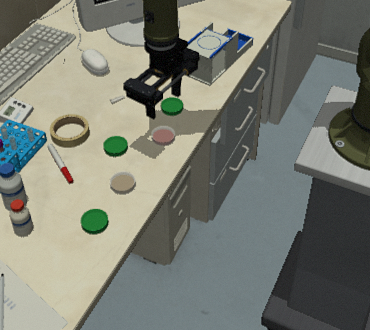

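The side view shows the gripper above the red dish (crop pixel 162,135) with the fingers fore and aft of it. I'll lower in two stages.

Request:
{"name": "apply_moves", "arguments": {"moves": [[[0.1, 0.25, 1], [0, 0, 0], 1], [[0.1, 0.25, 2], [0, 0, 0], 1], [[0.1, 0.25, 2.7], [0, 0, 0], 1], [[0.1, 0.25, 2.7], [0, 0, 0], 1], [[0.1, 0.25, 2.7], [0, 0, 0], 1]]}}

```text
t: 1.65
position: [0.4593, 0.2315, 0.0354]
eef_rot: [-0.25, -3.131, -0.001]
contact_force: [0.9, 0.5, -0.2]
width: 0.0865
finger_force: 0.0
```

```bash
python3 rel.py .461 .2233 .004
python3 - <<'E'
from h import *
im=read_camera('side');hsv=cv2.cvtColor(im,cv2.COLOR_BGR2HSV);H,S,V=cv2.split(hsv)
m=((H>165)|(H<6))&(S>50);roi=np.zeros(H.shape,bool);roi[260:310,280:350]=1
for c in blobs(m&roi,30):
    x,y,w,h=cv2.boundingRect(c);print(x,y,w,h,ray('side',(x+w/2,y+h/2),.012))
cv2.imwrite('pics/b.png',cv2.resize(im[220:330,250:390],None,fx=4,fy=4))
E
```

```text
t 1.65 pos [0.4593 0.2315 0.0354] F [ 0.9  0.5 -0.2] w 0.08648738020017319 0.0
shift [-0.12 -0.32  1.26] turn [ 0.   -0.   -0.03]
304 280 19 13 [0.4561544  0.23146954 0.012     ]
```

View pics/b.png

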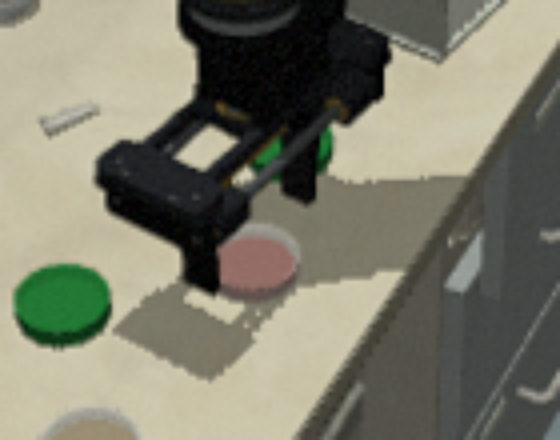

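Request:
{"name": "apply_moves", "arguments": {"moves": [[[-0.1, -0.3, 0], [0, 0, 0], 1], [[-0.1, -0.3, 0.6], [0, 0, 0], 1], [[-0.1, -0.3, 1.26], [0, 0, 0], 1], [[-0.1, -0.3, 1.26], [0, 0, 0], 1], [[-0.1, -0.3, 1.26], [0, 0, 0], 0], [[-0.1, -0.3, 1.26], [0, 0, 0], 0], [[-0.1, -0.3, 1.26], [0, 0, 0], 0], [[-0.1, -0.3, 1.26], [0, 0, 0], 0], [[-0.1, -0.3, 1.26], [0, 0, 0], 0], [[-0.1, -0.3, 1.26], [0, 0, 0], 0]], "squeeze": 10}}

```text
t: 2.7
position: [0.4613, 0.2228, 0.0041]
eef_rot: [0.252, 3.131, 0.001]
contact_force: [-0.3, -0.5, 2.9]
width: 0.0576
finger_force: 10.0
```

Request:
{"name": "apply_moves", "arguments": {"moves": [[[0, 0, -1], [0, 0, 0], 0], [[0, 0, -2.5], [0, 0, 0], 0], [[0, -0.5, -4], [0, 0, 0], 0], [[-0.4, -2, -5.2], [0, 0, 0], 0], [[-0.8, -4, -5.2], [0, 0, 0], 0], [[-1.2, -6, -5.2], [0, 0, 0], 0], [[-1.6, -8, -5.2], [0, 0, 0], 0], [[-2, -10, -5.2], [0, 0, 0], 0], [[-2.4, -11.7, -5.2], [0, 0, 0], 0], [[-2.4, -11.7, -5.2], [0, 0, 0], 0]]}}

```text
t: 3.7
position: [0.4728, -0.0835, 0.1339]
eef_rot: [0.27, 3.129, -0.004]
contact_force: [-0.4, -0.3, -0.6]
width: 0.0579
finger_force: 10.0
```

Request:
{"name": "apply_moves", "arguments": {"moves": [[[0, 0, 0.1], [0, 0, 0], 0], [[0, 0, 0.1], [0, 0, 0], 0], [[0, 0, 0.1], [0, 0, 0], 0], [[0, 0, 0.1], [0, 0, 0], 0]]}}

```text
t: 4.1
position: [0.4734, -0.0745, 0.1309]
eef_rot: [-0.249, -3.132, -0.0]
contact_force: [-0.3, 0.0, -0.4]
width: 0.058
finger_force: 10.0
```

```bash
python3 rel.py .4753 -.0755 .096
python3 - <<'E'
from h import *
im=read_camera('side');u=proj('side',(.4753,-.0755,.1)).astype(int);print(u)
a=im[u[1]-70:u[1]+50,u[0]-60:u[0]+60]
im=read_camera('top');v=proj('top',(.4753,-.0755,.1)).astype(int)
b=im[v[1]-60:v[1]+60,v[0]-60:v[0]+60]
cv2.imwrite('pics/c.png',cv2.resize(np.hstack([a,b]),(800,400)))
E
```

```text
t 4.1 pos [ 0.4734 -0.0745  0.1309] F [-0.3  0.  -0.4] w 0.057958625298154993 9.999924749135971
shift [-0.08 -0.03  1.4 ] turn [ 0.   -0.   -0.02]
[358 189]
```

View pics/c.png

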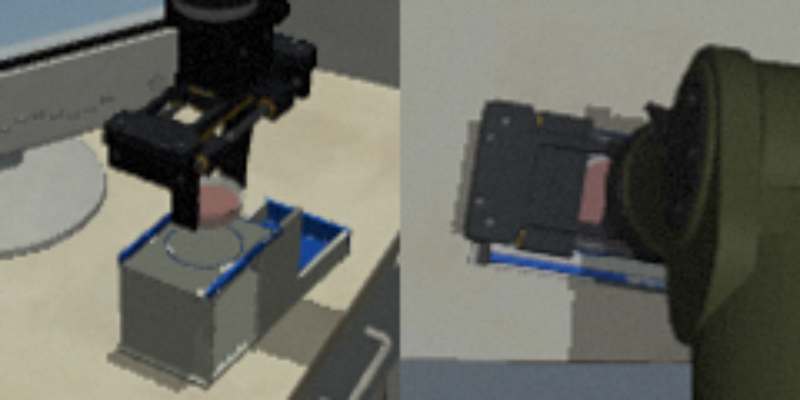

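The side view shows the dish held level above the ring and between the guides, with the slope ahead. I'll lower it.

Request:
{"name": "apply_moves", "arguments": {"moves": [[[-0.06, -0.03, 0.3], [0, 0, 0], 0], [[-0.06, -0.03, 0.6], [0, 0, 0], 0], [[-0.06, -0.03, 0.9], [0, 0, 0], 0], [[-0.06, -0.03, 1.1], [0, 0, 0], 0], [[-0.06, -0.03, 1.25], [0, 0, 0], 0], [[-0.06, -0.03, 1.35], [0, 0, 0], 0], [[-0.06, -0.03, 1.35], [0, 0, 0], 0], [[-0.06, -0.03, 1.35], [0, 0, 0], 0]]}}

```text
t: 5.0
position: [0.4749, -0.0768, 0.0975]
eef_rot: [0.253, 3.131, 0.0]
contact_force: [-0.1, -0.0, 0.2]
width: 0.0579
finger_force: 10.0
```

Request:
{"name": "apply_moves", "arguments": {"moves": [[[0, 0, 0.03], [0, 0, 0], 0], [[0, 0, 0.06], [0, 0, 0], 0], [[0, 0, 0.06], [0, 0, 0], 0]]}}

```text
t: 5.3
position: [0.4749, -0.0768, 0.0961]
eef_rot: [0.253, 3.131, 0.0]
contact_force: [-0.1, -0.2, 0.4]
width: 0.0576
finger_force: 10.0
```

Request:
{"name": "apply_moves", "arguments": {"moves": [[[0, 0, 0.03], [0, 0, 0], 0], [[0, 0, 0.05], [0, 0, 0], 0], [[0, 0, 0.05], [0, 0, 0], 0]]}}

```text
t: 5.6
position: [0.475, -0.0768, 0.096]
eef_rot: [0.253, 3.131, 0.001]
contact_force: [-3.6, 0.4, 11.0]
width: 0.0575
finger_force: 10.0
```

Request:
{"name": "apply_moves", "arguments": {"moves": [[[0, 0, -0.05], [0, 0, 0], 0.5], [[0, 0, -0.05], [0, 0, 0], 1], [[0, 0, -0.05], [0, 0, 0], 1], [[0, 0, -0.05], [0, 0, 0], 1], [[0, 0, -0.05], [0, 0, 0], 1], [[0, 0, -0.5], [0, 0, 0], 1], [[0, 0, -1], [0, 0, 0], 1], [[0, 0, -1.6], [0, 0, 0], 1], [[0, 0, -1.6], [0, 0, 0], 1]]}}

```text
t: 6.5
position: [0.4768, -0.077, 0.1375]
eef_rot: [0.252, 3.126, 0.001]
contact_force: [0.2, -0.1, -0.5]
width: 0.087
finger_force: 0.0
```

Request:
{"name": "apply_moves", "arguments": {"moves": [[[0, 1, 0], [0, 0, 0], 0], [[0, 2, 0], [0, 0, 0], -1], [[0, 2.8, 0], [0, 0, 0], -1], [[0, 2.8, 0], [0, 0, 0], -1], [[0, 2.8, 0], [0, 0, 0], -1], [[0, 2.8, 0], [0, 0, 0], -1], [[0, 2.8, 0], [0, 0, 0], -1], [[0, 2.8, 0], [0, 0, 0], -1]]}}

```text
t: 7.3
position: [0.4859, -0.0086, 0.1346]
eef_rot: [0.255, 3.131, 0.0]
contact_force: [0.5, 0.3, 0.5]
width: 0.0307
finger_force: 0.0
```

```bash
python3 rel.py .4842 -.0202 .098
python3 - <<'E'
from h import *
im=read_camera('side');u=proj('side',(.4753,-.0755,.1)).astype(int)
a=im[u[1]-70:u[1]+50,u[0]-60:u[0]+60]
im=read_camera('top');v=proj('top',(.4753,-.0755,.1)).astype(int)
b=im[v[1]-60:v[1]+60,v[0]-60:v[0]+60]
cv2.imwrite('pics/d.png',cv2.resize(np.hstack([a,b]),(800,400)))
E
```

```text
t 7.3 pos [ 0.4859 -0.0086  0.1346] F [0.5 0.3 0.5] w 0.03068435518944961 0.0
shift [-0.01 -0.47  1.46] turn [ 0.    0.   -0.07]
```

View pics/d.png

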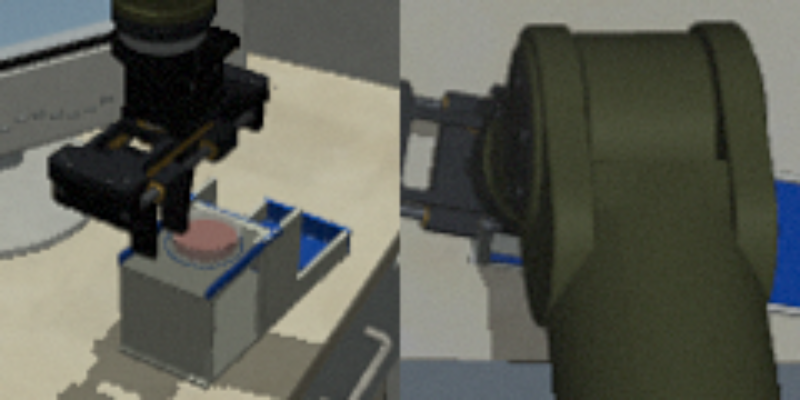

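The dish rests lid up in the ring, released, with the fingers behind it. I'll finish closing them and lower.

Request:
{"name": "apply_moves", "arguments": {"moves": [[[0, 0, 0.1], [0, 0, 0], -1], [[0, 0, 0.1], [0, 0, 0], -1], [[0, 0, 0.5], [0, 0, 0], -1], [[0, 0, 1], [0, 0, 0], -1], [[0, 0, 1.45], [0, 0, 0], -1], [[0, 0, 1.45], [0, 0, 0], -1], [[0, 0, 1.45], [0, 0, 0], -1]]}}

```text
t: 8.1
position: [0.4855, -0.0078, 0.0977]
eef_rot: [-0.252, -3.13, 0.001]
contact_force: [-0.8, 0.3, 0.2]
width: 0.0003
finger_force: 0.0
```

```bash
python3 rel.py .4753 -.0755 .098
```

```text
t 8.1 pos [ 0.4855 -0.0078  0.0977] F [-0.8  0.3  0.2] w 0.00025283910775988157 0.0
shift [-0.03 -2.74 -0.01] turn [-0.01 -0.01 -0.05]
```

Request:
{"name": "apply_moves", "arguments": {"moves": [[[0, -0.2, 0], [0, 0, 0], -1], [[0, -0.4, 0], [0, 0, 0], -1], [[0, -0.6, 0], [0, 0, 0], -1], [[0, -0.8, 0], [0, 0, 0], -1], [[0, -0.95, 0], [0, 0, 0], -1], [[0, -1.1, 0], [0, 0, 0], -1], [[0, -1.25, 0], [0, 0, 0], -1], [[0, -1.4, 0], [0, 0, 0], -1], [[0, -1.6, 0], [0, 0, 0], -1], [[0, -1.8, 0], [0, 0, 0], -1]]}}

```text
t: 9.1
position: [0.4787, -0.0524, 0.0983]
eef_rot: [0.252, 3.131, 0.0]
contact_force: [0.2, 0.2, -0.3]
width: 0.0008
finger_force: 0.2
```

```bash
python3 rel.py .4753 -.0755 .098
python3 - <<'E'
from h import *
im=read_camera('side');u=proj('side',(.4753,-.0755,.1)).astype(int)
a=im[u[1]-70:u[1]+50,u[0]-60:u[0]+60]
cv2.imwrite('pics/e.png',cv2.resize(a,(600,600)))
hsv=cv2.cvtColor(im,cv2.COLOR_BGR2HSV);H,S,V=cv2.split(hsv)
m=((H>165)|(H<6))&(S>50);roi=np.zeros(H.shape,bool);roi[u[1]-30:u[1]+30,u[0]-40:u[0]+50]=1
for c in blobs(m&roi,20):
    x,y,w,h=cv2.boundingRect(c);print(x,y,w,h,ray('side',(x+w/2,y+h/2),.103))
E
```

```text
t 9.1 pos [ 0.4787 -0.0524  0.0983] F [ 0.2  0.2 -0.3] w 0.0007604314292613051 0.15861050225794315
shift [-0.01 -0.93  0.01] turn [ 0.    0.   -0.05]
356 183 16 11 [ 0.46225803 -0.07957784  0.103     ]
```

View pics/e.png

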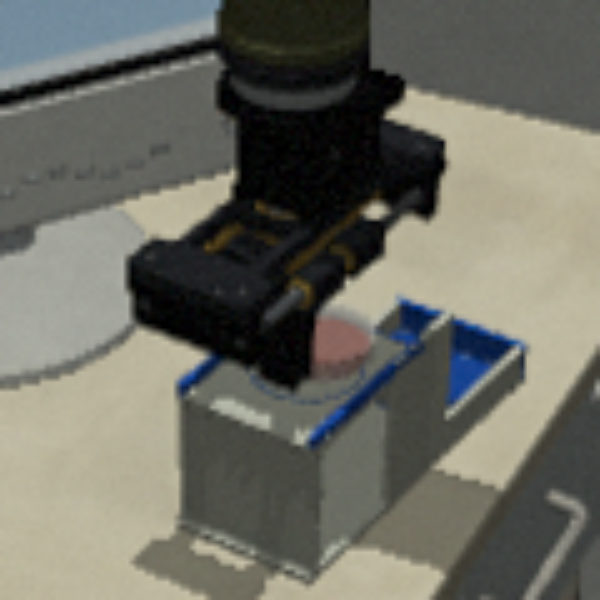

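The pusher is touching the dish, which has moved about 20 mm forward and is still flat between the guides. I'll keep pushing at 50 mm/s over the edge.

Request:
{"name": "apply_moves", "arguments": {"moves": [[[0, -0.2, 0], [0, 0, 0], -1], [[0, -0.4, 0], [0, 0, 0], -1], [[0, -0.6, 0], [0, 0, 0], -1], [[0, -0.8, 0], [0, 0, 0], -1], [[0, -1.0, 0], [0, 0, 0], -1], [[0, -1.2, 0], [0, 0, 0], -1], [[0, -1.4, 0], [0, 0, 0], -1], [[0, -1.4, 0], [0, 0, 0], -1], [[0, -1.4, 0], [0, 0, 0], -1], [[0, -1.4, 0], [0, 0, 0], -1]]}}

```text
t: 10.15
position: [0.4731, -0.0865, 0.0983]
eef_rot: [-0.252, -3.131, -0.0]
contact_force: [-0.6, -0.3, -0.7]
width: 0.0005
finger_force: 0.0
```

```bash
python3 rel.py .4753 -.0755 .098
python3 - <<'E'
from h import *
im=read_camera('side');u=proj('side',(.4753,-.0755,.1)).astype(int)
a=im[u[1]-60:u[1]+40,u[0]-30:u[0]+70]
im=read_camera('top');v=proj('top',(.4753,-.15,.03)).astype(int)
b=im[v[1]-50:v[1]+50,v[0]-50:v[0]+50]
cv2.imwrite('pics/f.png',cv2.resize(np.hstack([a,b]),(800,400)))
E
```

```text
t 10.15 pos [ 0.4731 -0.0865  0.0983] F [-0.6 -0.3 -0.7] w 0.000509667957688518 0.0
shift [-0.02  0.45  0.01] turn [ 0.   -0.   -0.05]
```

View pics/f.png

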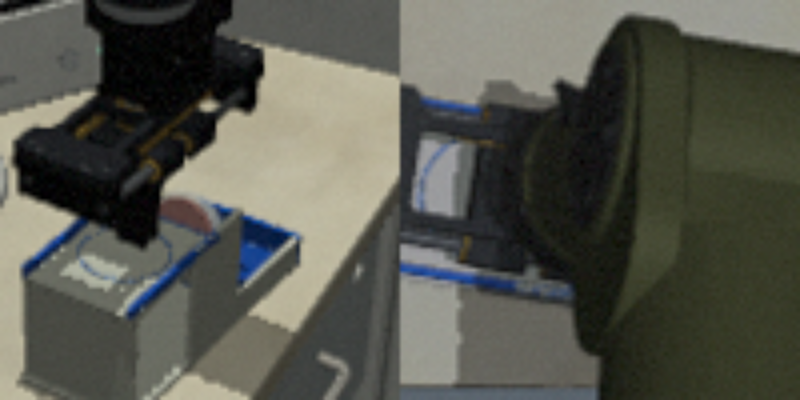

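The dish has tipped at the edge and looks steep, possibly still moving. I'll hold for half a second and measure again.

Request:
{"name": "apply_moves", "arguments": {"moves": [[[0, 0, 0], [0, 0, 0], -1], [[0, 0, 0], [0, 0, 0], -1], [[0, 0, 0], [0, 0, 0], -1], [[0, 0, 0], [0, 0, 0], -1], [[0, 0, 0], [0, 0, 0], -1], [[0, 0, 0], [0, 0, 0], -1]]}}

```text
t: 10.85
position: [0.4731, -0.0867, 0.0983]
eef_rot: [0.253, 3.131, 0.0]
contact_force: [-0.1, 0.6, 0.6]
width: 0.0004
finger_force: 0.0
```

```bash
cat > red.py <<'E'
from h import *
im=read_camera('side');hsv=cv2.cvtColor(im,cv2.COLOR_BGR2HSV);H,S,V=cv2.split(hsv)
u=proj('side',(.4753,-.0755,.1)).astype(int)
m=((H>165)|(H<6))&(S>50);roi=np.zeros(H.shape,bool);roi[u[1]-40:u[1]+50,u[0]-30:u[0]+70]=1
print([cv2.boundingRect(c) for c in blobs(m&roi,8)],"deck edge px",proj('side',(.4675,-.125,.092)),"tray px",proj('side',(.4565,-.195,.03)))
cv2.imwrite('pics/last.png',cv2.resize(im[u[1]-60:u[1]+40,u[0]-30:u[0]+70],(500,500)))
E
python3 red.py
```

```text
[(388, 186, 7, 6)] deck edge px [368.80991892 182.71400897] tray px [381.25543171 188.97685172]
```

Request:
{"name": "apply_moves", "arguments": {"moves": [[[0, 0, -1], [0, 0, 0], -1], [[0, 1, -2], [0, 0, 0], -1], [[0, 3, -2], [0, 0, 0], -1], [[0, 5, -2], [0, 0, 0], -1], [[0, 7, -2], [0, 0, 0], -1], [[0, 9, -2], [0, 0, 0], -1], [[0, 11, -2], [0, 0, 0], -1], [[0, 11, -2], [0, 0, 0], -1], [[0, 11, -2], [0, 0, 0], -1], [[0, 11, -2], [0, 0, 0], -1]]}}

```text
t: 11.9
position: [0.5172, 0.1831, 0.1481]
eef_rot: [-0.255, -3.131, 0.002]
contact_force: [0.1, 0.4, 0.4]
width: 0.0007
finger_force: 0.0
```

```bash
python3 red.py
python3 - <<'E'
from h import *
a=cv2.imread('pics/last.png')
im=read_camera('top')
b=cv2.resize(im[210:310,390:530],(700,500))[:, 350-50:650]
t=cv2.resize(im[210:310,390:530],(480,343))
cv2.imwrite('pics/g.png',np.hstack([cv2.resize(a,(320,320)),t[:320]]))
tt=camera_params
hsv=cv2.cvtColor(im,cv2.COLOR_BGR2HSV);H,S,V=cv2.split(hsv)
for n,m,(x0,x1) in(("red",((H>165)|(H<6))&(S>50),(455,515)),("tan",(H>6)&(H<25)&(V<190)&(S>30),(185,228))):
    r=np.zeros(H.shape,bool);r[230:290,x0:x1]=1
    for c in blobs(m&r,20):
        (u,v),q=cv2.minEnclosingCircle(c);print(n,u,v,q,ray('top',(u,v),.03 if n=="red" else .015))
print("tray exp",np.array([.4753,-.0755])+.121*np.array([-.156,-.988]))
E
```

```text
[(388, 186, 6, 6)] deck edge px [368.80991892 182.71400897] tray px [381.25543171 188.97685172]
red 494.0 266.5 12.175895690917969 [ 0.4502939  -0.21043541  0.03      ]
tan 205.8763427734375 253.46774291992188 11.885652542114258 [0.47341617 0.39678278 0.015     ]
tray exp [ 0.456424 -0.195048]
```

View pics/g.png

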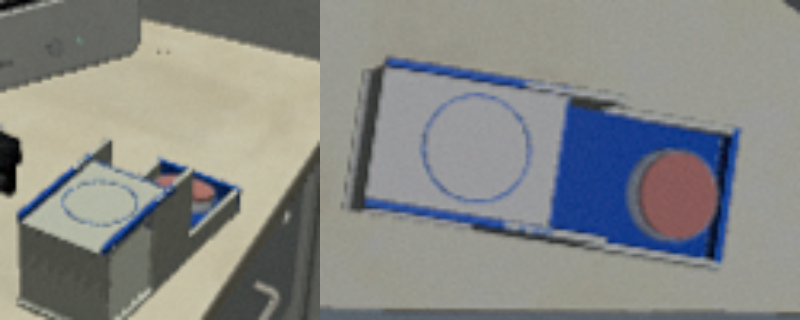

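The dish lies flat against the end stop. Its bright agar base is on top with the clear lid rim beneath, so it is lid down. The tan dish hasn't moved, and the arm is clear.

```bash
python3 -c "
from cell import *
print(job_done())"
```

```text
the job is handed in; nothing more can be done
None
```

The red dish was set lid up in the ring, released, and pushed over the edge. It now lies lid down on the blue slope, the tan dish is where it was, and I handed the job in at about 12 s.

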